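# Lock the refilled medicine box and hold the key turned

### The arm

A 6-joint arm with a two-finger parallel gripper is mounted at the origin on the work surface. World frame = base frame: x ahead of the robot, y to its left, z up, the work surface at z = 0. Lengths are in m, angles in rad, forces in N, time in s.
With the tool pointing down it reaches from about 0.3 to 0.775 m from the base axis. Payload 14.6 kg.
Tool frame: the origin (TCP) lies midway between the tips of the shut fingers; the grasp point (between the pads) lies 19 mm behind it; z points along the fingers, y is the line along which they close (so a half turn about z gives the same grasp; the last joint's range is limited). The gripper opens to 94 mm and grips with 3 to 60 N. Pads are 16 mm wide; open, the fingers measure 119 mm over their backs; the gripper's body (75 mm by 177 mm) begins 78 mm behind the grasp point.
Start: joints at [-1.169, 0.3, 1.521, -0, 1.321, -0.067], TCP at [0.248, -0.491, 0.205] pointing down, gripper open.
Joint ranges: [-3.03, 3.03], [-0.79, 2.21], [0.23, 2.52], [-1.04, 4.18], [0, 3.07], [-2.55, 2.55]. Speed limits (rad/s): [2.22, 2.22, 2.57, 3.14, 3.14, 3.14].

### API

Orientations are given as [roll, pitch, yaw] about the fixed x, y, z axes, in that order (R = Rz(yaw) Ry(pitch) Rx(roll)).
In Python, from station import * gives the robot as it stands.
- The arm moves only by the tool send_rows, never from a script. Its argument "targets" is a list of rows, each an object of numbers: "x", "y", "z": the shift along the world's x, y, z in units of 0.2 m (1.0 is 0.2 m); "spin": the turn about the world's z in units of pi/2 rad (1.0 is pi/2 rad); "claw": the finger opening in mm, from 0 to 94. A call has 1 to 20 rows; each row shifts and turns the commanded pose from where the row before left it; what a row does not reach is not made up. A row lasts 1/10 s, in which the tool goes at most 50 mm and 8.59 degrees, less where a joint would pass 70% of its speed; a pose out of reach is approached as far as the arm can. A call with a number of a shift or a turn outside -1 to 1 is refused whole. A call with a gripper value outside its range is refused whole. The fingers move at their own pace and stop on an object; "force" is the grip in N (left out, the last holds). Time passes only in rows, so rows that do not move let the fingers close. It gives the time, the measured TCP pose, the force, the opening and the grip force at its end, in the units of the state.
- get_obs(): the state, without advancing time (a new reading comes with each control period).
- camera(name): name is "scene" or "top" or "wrist"; returns the picture (480x640x3 uint8, blue, green, red); there is no depth.
- camera_model(name): a dict with "fovy" (degrees; the focal length in pixels is half the picture's height over the tangent of half this angle, whatever the lens; pixels are square), "cx", "cy" (the principal point, pixels), "T" (4x4, takes a point from camera to world coordinates). Camera axes: x right, y down, z forward; pixel columns grow to the right and rows downward; lengths in m; the calibration is good to about 2 mm. A picture is of the moment at which its call begins: read the wrist's pose just before it. camera_model takes no time and is no camera call; for the wrist camera it gives the pose at the moment of the call.
- hand_in(): hands the job in; it is judged then, once.
The state is a dict: "time_s": time; "qpos": joint angles; "joint_vel": joint speeds; "tau": joint torques, N m; "ee_pos": TCP position; "eef_rot": TCP orientation; "force": force on the tool from outside, world axes, zero at the start; "moment": the same for the moment, N m; "grip_width": finger opening in m; "grip_force": force on a finger pad.
Only numpy, scipy, OpenCV 4.12 (cv2) and the standard library are available. Lean on these libraries where they do the work, as an engineer would, in place of code of your own. Each camera call takes 0.05 s, during which the arm holds its last target. There are 200 camera calls.

### The job

The medicine box on the kitchen counter has been refilled: first shut its open lid fully, then take the yellow-headed key out of the wooden key stand, push it fully home into the lock on the box's front, working it down past the sticky pins, and turn it a quarter turn clockwise, as far as its stop. The lock is sprung, so finish while still gripping the key and holding it turned, with the lid still shut. Leave the other two keys standing in the stand and do not knock or push the other things on the counter about.

Things in the scene. Friction and masses are not known exactly. Their poses are not given: they have to be found in the camera images.
- medbox: White steel medicine box with a grey lock housing on its front, bolted to the counter. Origin under the middle of the lidded compartment; front (lock side) is its -x, z up. Compartment 130 (x) x 140 (y) mm, centred on the origin, 70 mm tall with the lid shut. Lock housing 64 (x) x 70 (y) mm, 70 mm tall, centred 102 mm in front of the origin (x = -102), top level with the shut lid; the space from 65 to 70 mm is the gap between them. The yaw varies.
- box_lid (a joint): Lid hinge, rad: 0 shut, 1.6 widest; starts 1.0 to 1.35 (standing open). Stiff hinge: the lid (0.2 kg) stays where it is left and takes about 2 to 3 N at its free edge to push shut. Plain lid plate 130 x 140 x 8 mm, hinged on the compartment's far (+x of medbox) rim; it opens upward and away from the lock, so it is shut by pushing its outer face (far side, marked with a green cross) toward the lock and down. No handle; nothing sticks out of the outer face.
- lid_hinge (a point): Middle of the lid's hinge line, 62 mm above the counter, level with the shut lid's underside; the hinge line runs along medbox's y.
- lid_edge (a point): Middle of the lid's free edge on its outer face, 130 mm from the hinge line.
- lock_mouth (a point): Centre of the keyway at the level of the housing's top (70 mm up); the lock axis is vertical. Orientation that of medbox. The keyway is a slot 14.4 mm (along medbox y) x 7.4 mm (along medbox x) in a round brass plug 32 mm across, flared at 45 degrees over the top 5 mm to about 21 x 14 mm. The key fits either way round (half a turn apart).
- lock_home (a point): Where the tip of the key's blade lies when the key is fully home: on the lock axis 24 mm below lock_mouth. The key's head then rests on the housing. Two sticky sprung pins, 10 and 15 mm down, catch the V point: a key merely dropped in stays 5 to 10 mm proud; pushed straight down it takes about 10 N (V point at 3 to 7 mm short of home), about 6 N while rocking the key sideways 1 mm along the slot's length.
- lock_plug (a joint): Angle of the brass plug, rad: 0 at rest (slot along medbox y), growing clockwise as seen from above, stop at 1.5. A spring turns it back if the key is let go; 0.015 to 0.11 N m is needed, rising with the angle. The key has up to 0.25 rad of play in the slot, so the head must turn a little farther than the plug. A steel bolt slides out over the lid's front edge as it turns.
- key_stand: Wooden block, fixed, 50 (x) x 180 (y) x 40 (z) mm, origin under its middle. Three slots in its top at y = -60, 0 and +60 mm, each 14.5 mm (y) x 7.5 mm (x), 32 mm deep; a key stands loosely in each, shoulder on the block's top, in any order of colours. The yaw varies.
- key_yellow: THE key. Head yellow with a black inset, 34 mm wide (y) x 10 mm thick (x) x 44 mm tall, upright; below it a steel blade 12 mm wide (y) x 5 mm thick (x) x 24 mm long, its last 6 mm a V point. Origin at the middle of the head's flat underside (the shoulder, top of the blade), z up through the head. 35 g. Grip it across its 10 mm thickness, at least 21 mm above the shoulder so that the fingertips clear the lock housing.
- key_yellow_tip (a point): Tip of the yellow key's blade, 24 mm below its origin.
- key_blue: Another key, leave alone. Head blue with a black inset, 34 mm wide (y) x 10 mm thick (x) x 44 mm tall, upright; below it a steel blade 12 mm wide (y) x 5 mm thick (x) x 24 mm long, its last 6 mm a V point. Origin at the middle of the head's flat underside (the shoulder, top of the blade), z up through the head. 35 g. 
- key_red: Another key, leave alone. Head red with a black inset, 34 mm wide (y) x 10 mm thick (x) x 44 mm tall, upright; below it a steel blade 12 mm wide (y) x 5 mm thick (x) x 24 mm long, its last 6 mm a V point. Origin at the middle of the head's flat underside (the shoulder, top of the blade), z up through the head. 35 g. 
- pill_jar: Loose amber jar, 40 mm across, 65 mm tall, origin under its middle; leave alone.
- pepper: Loose green bottle, 50 mm across, 160 mm tall, origin under its middle; leave alone.
- oil: Loose amber bottle, 56 mm across, 190 mm tall, origin under its middle; leave alone.
- mug: Loose white mug, 80 mm across, 90 mm tall, origin under its middle; leave alone.
Things that resemble listed ones, but are neither listed nor needed, are in the scene too. Leave any purple or turquoise look-alike of the key_yellow alone.

How it is judged:
By the outcome, as a careful person would: the job done as asked, in the order asked, and still so for the second after the job is handed in, while the arm keeps its last pose, push and grip.
It also fails if it takes over 64 s, if anything falls off the work surface, if the arm or the gripper's body presses on something with over 40 N, if the wrist force passes 120 N, or if a joint passes its speed limit or range.

## Working session

There is one attempt and no reset: what is moved stays moved. The work goes in short steps, Python scripts to look and compute and a tool call to move; the robot and the scene stay as the last step left them, time stands still between calls to the robot, and variables do not carry over. Pictures are saved under pics/ and viewed, at most 10 in all, crops included, and the job is handed in when it is done.

Besides the shell and the picture viewer there is one more tool, called after "Call:" by a JSON object that holds its "method" and its "body". send_rows: Moves the arm, as the interface text tells. Its arguments: {"type":"object","properties":{"targets":{"type":"array"},"force":{"type":"number"}},"required":["targets"]}

```bash
ls; mkdir -p pics
python3 - <<'E'
from station import *
import cv2
for n in("scene","top"):
    cv2.imwrite(f"pics/{n}0.png",camera(n)); print(n,camera_model(n))
o=get_obs(); print(o)
E
```

```text
pics
scene {'fovy': 46.64171774895657, 'cx': 307.0075234122892, 'cy': 232.50577507719345, 'T': array([[ 0.09197326,  0.81309622, -0.57481776,  1.176169  ],
       [ 0.99567206, -0.06735861,  0.06403103, -0.02448611],
       [ 0.01334446, -0.57821912, -0.81577238,  0.94270639],
       [ 0.        ,  0.        ,  0.        ,  1.        ]])}
top {'fovy': 48.28357091662556, 'cx': 323.0571334132352, 'cy': 234.2795257091585, 'T': array([[ 0.01031321, -0.99358772,  0.11259257,  0.42446099],
       [-0.99981196, -0.00839702,  0.01747976,  0.03599823],
       [-0.01642224, -0.11275167, -0.99348748,  1.25622077],
       [ 0.        ,  0.        ,  0.        ,  1.        ]])}
{'time_s': 0.1, 'qpos': array([-1.16857888e+00,  3.00401088e-01,  1.52149963e+00,  3.29969531e-05,
        1.32072302e+00, -6.65913380e-02]), 'joint_vel': array([ 0.00171994, -0.00108556, -0.00047281,  0.00251261, -0.00041429,
        0.00191786]), 'tau': array([ 7.90953873e-04, -5.32645476e+01, -3.53280044e+01,  7.09546963e-02,
        2.34974711e-02, -5.41561940e-05]), 'ee_pos': array([ 0.24842095, -0.49043891,  0.2049592 ]), 'eef_rot': array([-3.14056598e+00, -1.00501993e-04,  4.68800555e-01]), 'force': array([-0.22637564, -0.39156802,  0.72049262]), 'moment': array([-0.0001679 ,  0.00691732,  0.01322858]), 'grip_force': 0.0, 'grip_width': 0.09422203395355676}
```

View pics/scene0.png

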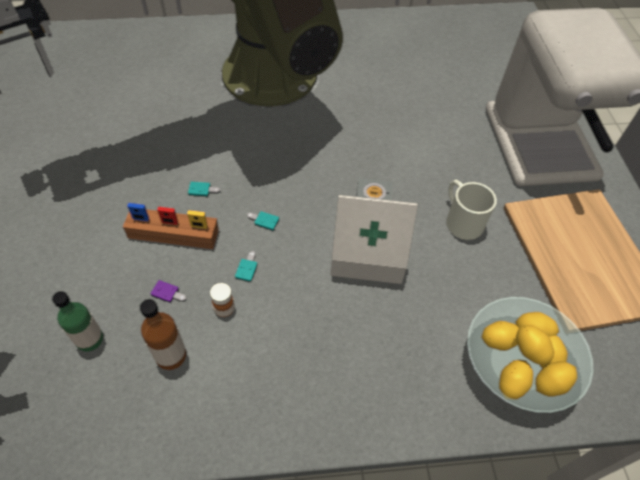

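View pics/top0.png

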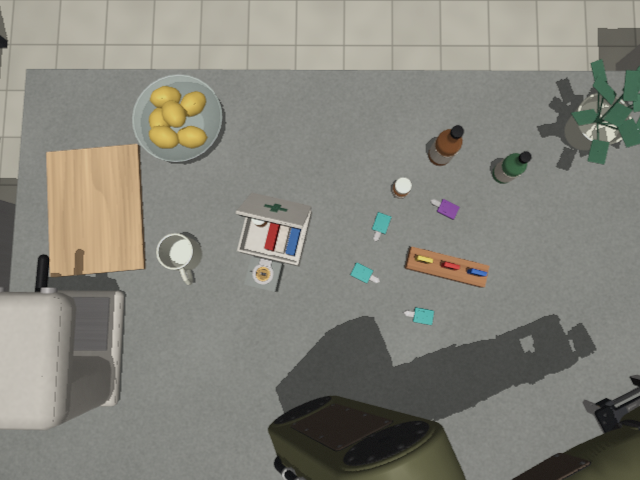

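The scene shows the box with its lid open (lid cross at 374,233) and the key stand with blue, red and yellow heads at (138,212), (167,215), (198,219). In the top view the plug is at (264,272), and the yellow, red and blue keys in the stand are at (425,259), (451,266) and (477,272). The turquoise and purple keys lying on the counter are look-alikes. Next is one enlarged crop.

Run:
```python
import cv2,numpy as np
t=cv2.imread("pics/top0.png")
a=cv2.resize(t[185:305,225:325],None,fx=4,fy=4,interpolation=cv2.INTER_CUBIC)
b=cv2.resize(t[235:295,397:497],None,fx=4,fy=4,interpolation=cv2.INTER_CUBIC)
b=cv2.copyMakeBorder(b,0,a.shape[0]-b.shape[0],0,0,0)
cv2.imwrite("pics/crop0.png",np.hstack([a,b]))
```

```text
(no output)
```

View pics/crop0.png

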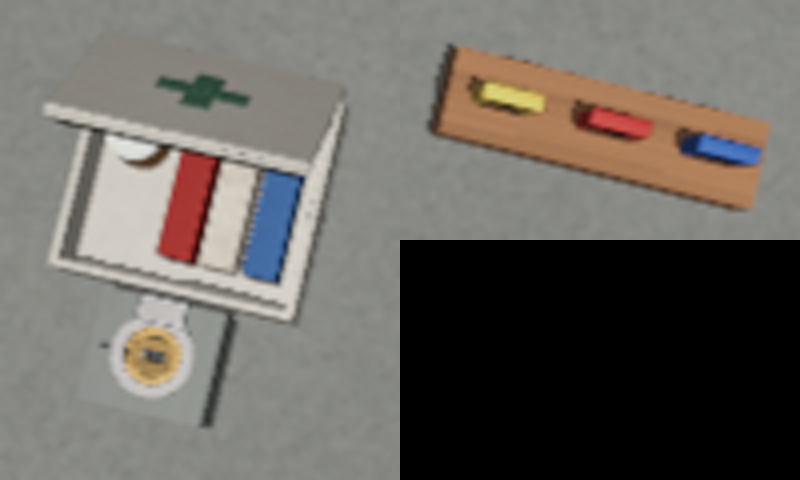

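The crop confirms yellow as the stand key at (425,259). The stand corners, plug centre and box front rim can also be read from it. I'll compute the poses.

```bash
cat > h.py <<'E'
from station import *
import numpy as np, cv2
def ray(n,u,v,m=None):
    m=m or camera_model(n); f=240/np.tan(np.radians(m["fovy"])/2)
    d=m["T"][:3,:3]@np.array([(u-m["cx"])/f,(v-m["cy"])/f,1]); return m["T"][:3,3],d
def px(n,u,v,z,m=None):
    o,d=ray(n,u,v,m); return (o+d*(z-o[2])/d[2])[:3]
def pr(n,p,m=None):
    m=m or camera_model(n); f=240/np.tan(np.radians(m["fovy"])/2)
    q=np.linalg.inv(m["T"])@np.append(p,1); return np.array([m["cx"]+f*q[0]/q[2],m["cy"]+f*q[1]/q[2]])
E
python3 - <<'E'
from h import *
np.set_printoptions(precision=4,suppress=True)
S=[px("top",*c,.04) for c in((410.75,246.5),(489,265.5),(484,287),(406.25,268.25))]
print("stand",np.mean(S,0),[np.linalg.norm(S[i]-S[(i+1)%4]) for i in range(4)])
d=S[1]-S[0]+S[2]-S[3]; print("stand y-ang",np.degrees(np.arctan2(d[1],d[0])),"yellow",px("top",425,259.25,.084))
a=px("top",237.5,250.75,.062);b=px("top",298.75,265,.062);d=b-a
print("box",a,b,np.linalg.norm(d),np.degrees(np.arctan2(d[1],d[0])))
L=px("top",263,274,.07);print("lock",L)
w=np.arctan2(d[1],d[0])+np.pi/2; xb=np.array([np.cos(w),np.sin(w),0])
print("box yaw",w,"front mid",(a+b)/2, "mid from lock", L+37*xb/1000)
H=L+.167*xb; H[2]=.062
for ang in np.arange(.9,1.4,.05):
    e=H+.13*(-np.cos(ang)*xb+np.array([0,0,np.sin(ang)])); yb=np.array([-xb[1],xb[0],0])
    print(round(ang,2),e,pr("top",e+.07*yb),pr("top",e-.07*yb))
E
```

```text
stand [ 0.4907 -0.2246  0.04  ] [np.float64(0.1808450641505018), np.float64(0.05003566822841483), np.float64(0.17884069333048963), np.float64(0.05064013194731444)]
stand y-ang -103.18517725398377 yellow [ 0.5043 -0.1667  0.084 ]
box [0.521  0.2485 0.062 ] [0.4903 0.1106 0.062 ] 0.14135227129594763 -102.52852081170877
lock [0.4692 0.189  0.07  ]
box yaw -0.2186639385689506 front mid [0.5057 0.1795 0.062 ] mid from lock [0.5053 0.181  0.07  ]
0.9 [0.5534 0.1703 0.1638] [234.29   223.7677] [300.2315 238.9705]
0.95 [0.5584 0.1692 0.1677] [234.5626 221.0791] [300.7062 236.314 ]
1.0 [0.5637 0.168  0.1714] [234.8826 218.3037] [301.2126 233.5664]
1.05 [0.5691 0.1668 0.1748] [235.2493 215.4498] [301.7494 230.7359]
1.1 [0.5747 0.1656 0.1779] [235.6619 212.5263] [302.3149 227.8314]
1.15 [0.5804 0.1643 0.1807] [236.1192 209.5424] [302.9074 224.8621]
1.2 [0.5863 0.163  0.1832] [236.6201 206.5078] [303.5252 221.8374]
1.25 [0.5922 0.1617 0.1854] [237.163  203.4325] [304.1662 218.7674]
1.3 [0.5983 0.1603 0.1873] [237.7464 200.3265] [304.8285 215.6621]
1.35 [0.6045 0.159  0.1888] [238.3683 197.2005] [305.5098 212.5321]
```

Call:
{"method": "send_rows", "body": {"targets": [{"x":0.03,"y":0.05,"z":0.1,"spin":-0.022,"claw":0},{"x":0.1,"y":0.16,"z":0.1,"spin":-0.022,"claw":0},{"x":0.1,"y":0.16,"z":0.1,"spin":-0.022,"claw":0},{"x":0.1,"y":0.16,"z":0.1,"spin":-0.022,"claw":0},{"x":0.1,"y":0.16,"spin":-0.022,"claw":0},{"x":0.1,"y":0.16,"spin":-0.022,"claw":0},{"x":0.1,"y":0.16,"spin":-0.022,"claw":0},{"x":0.1,"y":0.16,"spin":-0.022,"claw":0},{"x":0.1,"y":0.16,"spin":-0.022,"claw":0},{"x":0.1,"y":0.16,"spin":-0.022,"claw":0},{"x":0.1,"y":0.16,"spin":-0.022,"claw":0},{"x":0.1,"y":0.16,"spin":-0.022,"claw":0},{"x":0.1,"y":0.16,"spin":-0.022,"claw":0},{"x":0.1,"y":0.16,"spin":-0.022,"claw":0},{"x":0.1,"y":0.16,"spin":-0.022,"claw":0},{"x":0.1,"y":0.16,"spin":-0.022,"claw":0},{"x":0.1,"y":0.16,"spin":-0.022,"claw":0},{"x":0.1,"y":0.16,"spin":-0.022,"claw":0},{"x":0.1,"y":0.16,"spin":-0.022,"claw":0},{"x":0.1,"y":0.16,"spin":-0.022,"claw":0}]}}

```text
schema error: expected keys x, y, z, spin, claw
```

Call:
{"method": "send_rows", "body": {"targets": [{"x":0.03,"y":0.05,"z":0.1,"spin":-0.022,"claw":0},{"x":0.1,"y":0.16,"z":0.1,"spin":-0.022,"claw":0},{"x":0.1,"y":0.16,"z":0.1,"spin":-0.022,"claw":0},{"x":0.1,"y":0.16,"z":0.1,"spin":-0.022,"claw":0},{"x":0.1,"y":0.16,"z":0,"spin":-0.022,"claw":0},{"x":0.1,"y":0.16,"z":0,"spin":-0.022,"claw":0},{"x":0.1,"y":0.16,"z":0,"spin":-0.022,"claw":0},{"x":0.1,"y":0.16,"z":0,"spin":-0.022,"claw":0},{"x":0.1,"y":0.16,"z":0,"spin":-0.022,"claw":0},{"x":0.1,"y":0.16,"z":0,"spin":-0.022,"claw":0},{"x":0.1,"y":0.16,"z":0,"spin":-0.022,"claw":0},{"x":0.1,"y":0.16,"z":0,"spin":-0.022,"claw":0},{"x":0.1,"y":0.16,"z":0,"spin":-0.022,"claw":0},{"x":0.1,"y":0.16,"z":0,"spin":-0.022,"claw":0},{"x":0.1,"y":0.16,"z":0,"spin":-0.022,"claw":0},{"x":0.1,"y":0.16,"z":0,"spin":-0.022,"claw":0},{"x":0.1,"y":0.16,"z":0,"spin":-0.022,"claw":0},{"x":0.1,"y":0.16,"z":0,"spin":-0.022,"claw":0},{"x":0.1,"y":0.16,"z":0,"spin":-0.022,"claw":0},{"x":0.1,"y":0.16,"z":0,"spin":-0.022,"claw":0}]}}

```text
time_s: 2.1
ee_pos: [0.635, 0.1288, 0.285]
eef_rot: [3.141, 0.001, -0.224]
force: [-0.2, -1.0, -0.3]
grip_width: 0.0003
grip_force: 0.0
```

Call:
{"method": "send_rows", "body": {"targets": [{"x":0.015,"y":0.03,"z":-0.13,"spin":0,"claw":0},{"x":0.015,"y":0.03,"z":-0.13,"spin":0,"claw":0},{"x":0.015,"y":0.03,"z":-0.13,"spin":0,"claw":0},{"x":0,"y":0.015,"z":-0.13,"spin":0,"claw":0},{"x":0,"y":0,"z":-0.13,"spin":0,"claw":0},{"x":0,"y":0,"z":0,"spin":0,"claw":0},{"x":-0.053,"y":0.012,"z":0,"spin":0,"claw":0},{"x":-0.053,"y":0.012,"z":0,"spin":0,"claw":0},{"x":-0.053,"y":0.012,"z":0,"spin":0,"claw":0},{"x":-0.053,"y":0.012,"z":0,"spin":0,"claw":0},{"x":-0.044,"y":0.01,"z":-0.025,"spin":0,"claw":0},{"x":-0.044,"y":0.01,"z":-0.025,"spin":0,"claw":0},{"x":-0.037,"y":0.008,"z":-0.031,"spin":0,"claw":0},{"x":-0.037,"y":0.008,"z":-0.031,"spin":0,"claw":0},{"x":0,"y":0,"z":0,"spin":0,"claw":0}]}}

```text
time_s: 3.6
ee_pos: [0.5678, 0.1653, 0.1326]
eef_rot: [3.141, 0.001, -0.222]
force: [-0.6, 0.2, 0.7]
grip_width: 0.0004
grip_force: 0.0
```

Call:
{"method": "send_rows", "body": {"targets": [{"x":-0.032,"y":0.007,"z":-0.039,"spin":0,"claw":0},{"x":-0.032,"y":0.007,"z":-0.039,"spin":0,"claw":0},{"x":-0.022,"y":0.005,"z":-0.045,"spin":0,"claw":0},{"x":-0.022,"y":0.005,"z":-0.045,"spin":0,"claw":0},{"x":-0.016,"y":0.004,"z":-0.047,"spin":0,"claw":0},{"x":-0.016,"y":0.004,"z":-0.047,"spin":0,"claw":0},{"x":0,"y":0,"z":-0.02,"spin":0,"claw":0},{"x":0,"y":0,"z":0,"spin":0,"claw":0}]}}

```text
time_s: 4.4
ee_pos: [0.5404, 0.1715, 0.0759]
eef_rot: [3.141, 0.001, -0.222]
force: [-0.2, 0.9, 0.7]
grip_width: 0.0005
grip_force: 0.0
```

Run:
```python
from h import *
print(get_obs()["force"])
a=camera("scene")[170:300,310:450]; cv2.imwrite("pics/lid.png",cv2.resize(a,None,fx=4,fy=4,interpolation=cv2.INTER_CUBIC))
```

```text
[-0.24467462  0.87599574  0.7255311 ]
```

View pics/lid.png

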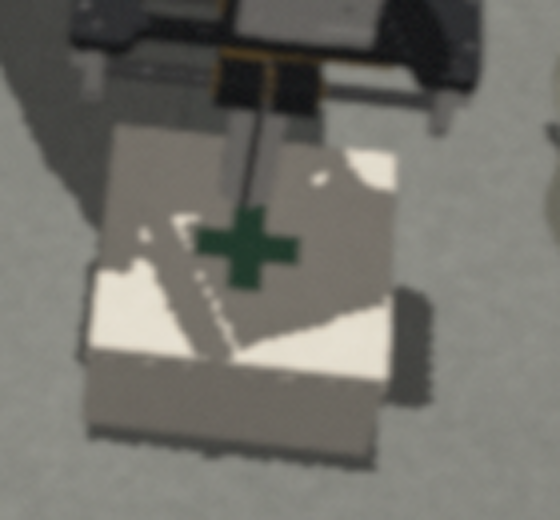

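The lid is nearly shut, with the fingertips on it just ahead of the cross. I'll press it down the last few mm.

Call:
{"method": "send_rows", "body": {"targets": [{"x":0,"y":0,"z":-0.015,"spin":0,"claw":0},{"x":0,"y":0,"z":-0.015,"spin":0,"claw":0},{"x":0,"y":0,"z":-0.005,"spin":0,"claw":0},{"x":0,"y":0,"z":0,"spin":0,"claw":0}]}}

```text
time_s: 4.85
ee_pos: [0.5409, 0.1716, 0.0702]
eef_rot: [-3.141, -0.001, -0.222]
force: [-3.3, -0.8, 6.5]
grip_width: 0.0006
grip_force: 3.2
```

Call:
{"method": "send_rows", "body": {"targets": [{"x":0,"y":0,"z":-0.005,"spin":0,"claw":0},{"x":0,"y":0,"z":-0.005,"spin":0,"claw":0},{"x":0,"y":0,"z":0,"spin":0,"claw":0}]}}

```text
time_s: 5.15
ee_pos: [0.5411, 0.1716, 0.07]
eef_rot: [-3.141, -0.001, -0.222]
force: [-11.4, -2.3, 25.6]
grip_width: 0.0004
grip_force: 12.9
```

Call:
{"method": "send_rows", "body": {"targets": [{"x":0,"y":0,"z":0.2,"spin":0,"claw":0},{"x":0,"y":0,"z":0.215,"spin":0,"claw":0},{"x":-0.0115,"y":-0.1056,"z":0,"spin":0.0622,"claw":50},{"x":-0.0115,"y":-0.1056,"z":0,"spin":0.0622,"claw":50},{"x":-0.0115,"y":-0.1056,"z":0,"spin":0.0622,"claw":50},{"x":-0.0115,"y":-0.1056,"z":0,"spin":0.0622,"claw":50},{"x":-0.0115,"y":-0.1056,"z":0,"spin":0.0622,"claw":50},{"x":-0.0115,"y":-0.1056,"z":0,"spin":0.0622,"claw":50},{"x":-0.0115,"y":-0.1056,"z":0,"spin":0.0622,"claw":50},{"x":-0.0115,"y":-0.1056,"z":0,"spin":0.0622,"claw":50},{"x":-0.0115,"y":-0.1056,"z":0,"spin":0.0622,"claw":50},{"x":-0.0115,"y":-0.1056,"z":0,"spin":0.0622,"claw":50},{"x":-0.0115,"y":-0.1056,"z":0,"spin":0.0622,"claw":50},{"x":-0.0115,"y":-0.1056,"z":0,"spin":0.0622,"claw":50},{"x":-0.0115,"y":-0.1056,"z":0,"spin":0.0622,"claw":50},{"x":-0.0115,"y":-0.1056,"z":0,"spin":0.0622,"claw":50},{"x":-0.0115,"y":-0.1056,"z":0,"spin":0.0622,"claw":50},{"x":-0.0115,"y":-0.1056,"z":0,"spin":0.0622,"claw":50},{"x":0,"y":0,"z":0,"spin":0,"claw":50}]}}

```text
time_s: 7.05
ee_pos: [0.5036, -0.1681, 0.1506]
eef_rot: [3.142, 0.0, 1.341]
force: [-0.9, -0.4, -0.7]
grip_width: 0.0502
grip_force: 0.0
```

Run:
```python
from h import *
import pickle
m=camera_model("wrist"); pickle.dump(m,open("mw.pkl","wb"))
a=camera("wrist"); cv2.imwrite("pics/w1.png",a); print(m,get_obs()["ee_pos"])
t=camera("top"); s=cv2.resize(t[225:305,225:325],None,fx=6,fy=6,interpolation=cv2.INTER_CUBIC);cv2.imwrite("pics/box1.png",s)
```

```text
{'fovy': 70.62462142903149, 'cx': 315.6275346563155, 'cy': 242.26673093538844, 'T': array([[ 9.73727845e-01, -2.18990696e-01, -6.24272314e-02,
         5.21685463e-01],
       [-2.27712818e-01, -9.35236270e-01, -2.71071929e-01,
        -8.93098209e-02],
       [ 9.78019269e-04,  2.78165766e-01, -9.60532587e-01,
         3.29495883e-01],
       [ 0.00000000e+00,  0.00000000e+00,  0.00000000e+00,
         1.00000000e+00]])} [ 0.50374179 -0.16699072  0.15052408]
```

View pics/w1.png

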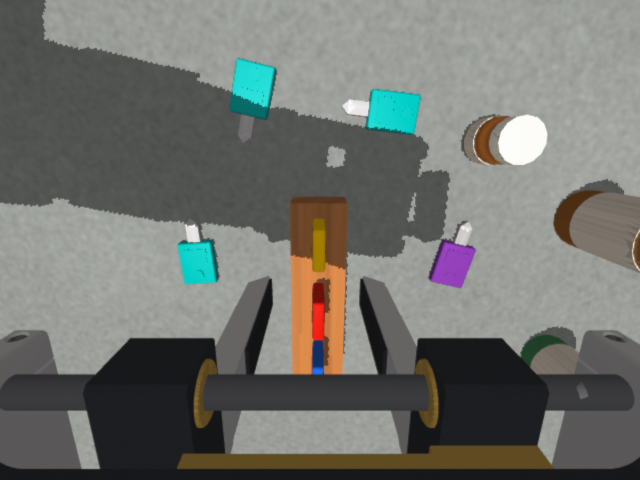

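View pics/box1.png

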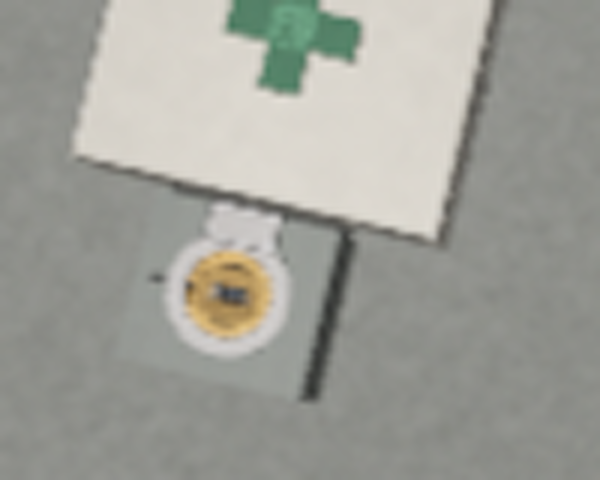

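The wrist view shows the yellow key centred between the fingers at (319,245). The top crop shows the lid shut, with the plug at (229,293) in the crop, i.e. (263.2,273.8). I'll check the key by reprojection and refine the lock.

Run:
```python
from h import *
import pickle
np.set_printoptions(precision=4,suppress=True)
m=pickle.load(open("mw.pkl","rb"))
a=cv2.imread("pics/w1.png"); h=cv2.cvtColor(a,cv2.COLOR_BGR2HSV)
M=(h[...,0]>20)&(h[...,0]<33)&(h[...,1]>180); M[:200]=0;M[290:]=0;M[:,:290]=0;M[:,350:]=0
ys,xs=np.nonzero(M); print("yellow",xs.min(),xs.max(),ys.min(),ys.max())
print(a[215:275:3,319])
w=-.2303; X=np.array([np.cos(w),np.sin(w),0]);Y=np.array([-X[1],X[0],0])
c=np.array([.5044,-.1665,0])
for e in(.017,-.017):
  for z in(.04,.084):print(e,z,pr("wrist",c+Y*e+[0,0,z],m))
for u in((291,198),(347,198)): print("stand corner",px("wrist",*u,.04,m))
print("pred corners",c-Y*.06+0, [ (np.array([.4907,-.2246,.04])+Y*.09+s*X*.025) for s in(-1,1)])
A=px("top",225+75/6,225+156/6,.07);B=px("top",225+442/6,225+242/6,.07)
print(A,B,np.linalg.norm(A-B),np.arctan2(*(A-B)[[1,0]])-np.pi/2,"lock",px("top",263.2,273.8,.07),"fm",(A+B)/2-.037*np.array([.976,-.217,0]))
```

```text
yellow 312 325 219 270
[[ 37  65 103]
 [ 30  76 110]
 [  0  98 126]
 [  0  99 125]
 [  1 100 127]
 [  0 113 143]
 [  0 126 160]
 [  0 127 160]
 [  0 127 161]
 [  0 126 160]
 [  0 126 160]
 [  0 125 160]
 [  0 125 160]
 [  0 125 160]
 [  0 125 160]
 [  0 125 160]
 [  0 125 159]
 [  0 125 159]
 [  0 125 159]
 [ 60 126 194]]
0.017 0.04 [316.1695 218.3133]
0.017 0.084 [316.3176 230.6984]
-0.017 0.04 [316.1311 255.3584]
-0.017 0.084 [316.2677 273.2609]
stand corner [ 0.4913 -0.1277  0.04  ]
stand corner [ 0.5381 -0.1387  0.04  ]
pred corners [ 0.4907 -0.2249  0.    ] [array([ 0.4869, -0.1313,  0.04  ]), array([ 0.5356, -0.1427,  0.04  ])]
[0.5198 0.2471 0.07  ] [0.4892 0.1102 0.07  ] 0.14026020536511144 -0.2202241602317292 lock [0.4697 0.1886 0.07  ] fm [0.4684 0.1867 0.07  ]
```

Call:
{"method": "send_rows", "body": {"targets": [{"x":0.014,"y":0.005,"z":-0.1,"spin":0,"claw":50},{"x":0,"y":0,"z":-0.1,"spin":0,"claw":50},{"x":0,"y":0,"z":-0.1,"spin":0,"claw":50},{"x":0,"y":0,"z":-0.1,"spin":0,"claw":50},{"x":0,"y":0,"z":-0.08,"spin":0,"claw":50},{"x":0,"y":0,"z":-0.04,"spin":0,"claw":50},{"x":0,"y":0,"z":0,"spin":0,"claw":50},{"x":0,"y":0,"z":0,"spin":0,"claw":4},{"x":0,"y":0,"z":0,"spin":0,"claw":4},{"x":0,"y":0,"z":0,"spin":0,"claw":4},{"x":0,"y":0,"z":0,"spin":0,"claw":4},{"x":0,"y":0,"z":0,"spin":0,"claw":4},{"x":0,"y":0,"z":0,"spin":0,"claw":4}], "force": 45}}

```text
time_s: 8.45
ee_pos: [0.5068, -0.1654, 0.0468]
eef_rot: [3.141, 0.0, 1.341]
force: [-0.4, -0.3, 1.7]
grip_width: 0.0103
grip_force: 45.0
```

Call:
{"method": "send_rows", "body": {"targets": [{"x":0,"y":0,"z":0.1,"spin":0,"claw":4},{"x":0,"y":0,"z":0.15,"spin":0,"claw":4},{"x":0,"y":0,"z":0.15,"spin":0.007,"claw":4},{"x":-0.0187,"y":0.1173,"z":0,"spin":0,"claw":4},{"x":-0.0187,"y":0.1173,"z":0,"spin":0,"claw":4},{"x":-0.0187,"y":0.1173,"z":0,"spin":0,"claw":4},{"x":-0.0187,"y":0.1173,"z":0,"spin":0,"claw":4},{"x":-0.0187,"y":0.1173,"z":0,"spin":0,"claw":4},{"x":-0.0187,"y":0.1173,"z":0,"spin":0,"claw":4},{"x":-0.0187,"y":0.1173,"z":0,"spin":0,"claw":4},{"x":-0.0187,"y":0.1173,"z":0,"spin":0,"claw":4},{"x":-0.0187,"y":0.1173,"z":0,"spin":0,"claw":4},{"x":-0.0187,"y":0.1173,"z":0,"spin":0,"claw":4},{"x":-0.0187,"y":0.1173,"z":0,"spin":0,"claw":4},{"x":-0.0187,"y":0.1173,"z":0,"spin":0,"claw":4},{"x":-0.0187,"y":0.1173,"z":0,"spin":0,"claw":4},{"x":0,"y":0,"z":0,"spin":0,"claw":4},{"x":0,"y":0,"z":0,"spin":0,"claw":4}]}}

```text
time_s: 10.25
ee_pos: [0.458, 0.1396, 0.1266]
eef_rot: [-3.142, 0.0, 1.353]
force: [0.9, -0.7, -0.3]
grip_width: 0.0094
grip_force: 45.0
```

Run:
```python
from h import *
import pickle
m=camera_model("wrist"); o=get_obs(); pickle.dump((m,o),open("mw2.pkl","wb"))
a=camera("wrist"); cv2.imwrite("pics/w2.png",a); print(o["ee_pos"],o["eef_rot"],o["grip_force"],o["grip_width"])
c=a[80:380,210:430]; cv2.imwrite("pics/w2c.png",cv2.resize(c,None,fx=2,fy=2,interpolation=cv2.INTER_CUBIC))
```

```text
[0.45800568 0.13959951 0.12660136] [-3.14151089e+00  1.95422382e-04  1.35286821e+00] 44.999892711639404 0.009399947020727023
```

View pics/w2c.png

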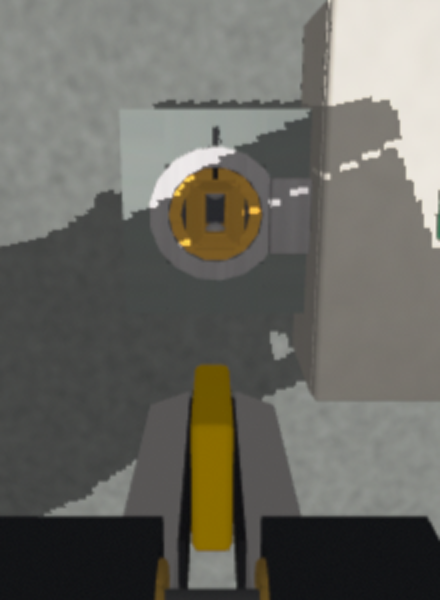

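The wrist crop shows the plug at crop (215,213), i.e. full-picture (317.5,186.5). The key head spans crop rows 365–550 at column 211.5, i.e. rows 262.5–355 at column 315.8.

Run:
```python
from h import *
import pickle
np.set_printoptions(precision=4,suppress=True)
m,o=pickle.load(open("mw2.pkl","rb"));T=o["ee_pos"]
a=cv2.imread("pics/w2.png"); print(a[256:286:2,316].tolist(), a[345:360:2,316].tolist())
w=-.2195; X=np.array([np.cos(w),np.sin(w),0]);Y=np.array([-X[1],X[0],0])
L=px("wrist",317.5,186.5,.07,m); d=L-T; print("lock",L,"rel X,Y",d@X,d@Y)
sh=T[2]-.0068
for off in(-.002,0,.002):
  for e in(.017,-.017):
    for z in(sh,sh+.044): print(off,e,round(z-sh,3),pr("wrist",np.array([*T[:2],z])+Y*(e+off),m))
# lid edge/housing orientation
h=[px("wrist",210+u/2,80+v/2,.07,m) for u,v in((121,110),(305,107))]
d=h[1]-h[0];print("housing X ang",np.arctan2(d[1],d[0]),np.linalg.norm(d))
```

```text
[[71, 74, 72], [70, 72, 70], [70, 71, 71], [37, 80, 94], [0, 85, 109], [0, 85, 109], [0, 85, 109], [0, 85, 109], [1, 85, 109], [0, 86, 109], [0, 86, 109], [1, 87, 110], [0, 86, 110], [0, 86, 110], [0, 86, 110]] [[0, 109, 138], [0, 109, 138], [0, 109, 138], [0, 109, 139], [0, 108, 138], [72, 111, 127], [132, 136, 134], [135, 140, 136]]
lock [0.4705 0.1909 0.07  ] rel X,Y 0.0010623041437289003 0.052799307793508804
-0.002 0.017 0.0 [315.9872 262.2937]
-0.002 0.017 0.044 [316.1648 294.609 ]
-0.002 -0.017 0.0 [315.877  315.0398]
-0.002 -0.017 0.044 [316.016  359.0905]
0 0.017 0.0 [315.994  259.0327]
0 0.017 0.044 [316.1741 290.5693]
0 -0.017 0.0 [315.8832 312.0714]
0 -0.017 0.044 [316.0243 355.5041]
0.002 0.017 0.0 [316.0008 255.7531]
0.002 0.017 0.044 [316.1835 286.5003]
0.002 -0.017 0.0 [315.8895 309.0868]
0.002 -0.017 0.044 [316.0326 351.8932]
housing X ang -0.20226332585023088 0.06096686676165786
```

Call:
{"method": "send_rows", "body": {"targets": [{"x":0.02,"y":0.085,"z":0,"spin":0,"claw":4},{"x":0.021,"y":0.086,"z":0,"spin":0,"claw":4},{"x":0.021,"y":0.086,"z":0,"spin":0,"claw":4},{"x":0,"y":0,"z":0,"spin":0,"claw":4},{"x":0,"y":0,"z":-0.07,"spin":0,"claw":4},{"x":0,"y":0,"z":-0.06,"spin":0,"claw":4},{"x":0,"y":0,"z":-0.015,"spin":0,"claw":4},{"x":0,"y":0,"z":-0.01,"spin":0,"claw":4},{"x":0,"y":0,"z":0,"spin":0,"claw":4}]}}

```text
time_s: 11.2
ee_pos: [0.4705, 0.1907, 0.0957]
eef_rot: [-3.142, 0.0, 1.352]
force: [-0.2, 0.7, -0.3]
grip_width: 0.0096
grip_force: 45.0
```

Call:
{"method": "send_rows", "body": {"targets": [{"x":0,"y":0,"z":-0.01,"spin":0,"claw":4},{"x":0,"y":0,"z":-0.01,"spin":0,"claw":4},{"x":0,"y":0,"z":0,"spin":0,"claw":4}]}}

```text
time_s: 11.5
ee_pos: [0.4704, 0.191, 0.0915]
eef_rot: [-3.141, 0.0, 1.352]
force: [-0.3, -0.0, -1.0]
grip_width: 0.0097
grip_force: 45.0
```

Call:
{"method": "send_rows", "body": {"targets": [{"x":0,"y":0,"z":-0.01,"spin":0,"claw":4},{"x":0,"y":0,"z":-0.005,"spin":0,"claw":4},{"x":0,"y":0,"z":0,"spin":0,"claw":4}]}}

```text
time_s: 11.8
ee_pos: [0.4704, 0.191, 0.0885]
eef_rot: [-3.141, 0.0, 1.352]
force: [-0.5, -0.8, -0.0]
grip_width: 0.0097
grip_force: 45.0
```

Call:
{"method": "send_rows", "body": {"targets": [{"x":0,"y":0,"z":-0.005,"spin":0,"claw":4},{"x":0,"y":0,"z":-0.005,"spin":0,"claw":4},{"x":0,"y":0,"z":-0.005,"spin":0,"claw":4},{"x":0,"y":0,"z":0,"spin":0,"claw":4}]}}

```text
time_s: 12.2
ee_pos: [0.4705, 0.1908, 0.0855]
eef_rot: [-3.142, 0.0, 1.352]
force: [-0.5, -2.2, -0.5]
grip_width: 0.0102
grip_force: 45.0
```

Call:
{"method": "send_rows", "body": {"targets": [{"x":-0.001,"y":-0.006,"z":0,"spin":0,"claw":4},{"x":0,"y":0,"z":-0.005,"spin":0,"claw":4},{"x":0,"y":0,"z":-0.005,"spin":0,"claw":4},{"x":0,"y":0,"z":0,"spin":0,"claw":4}]}}

```text
time_s: 12.6
ee_pos: [0.4705, 0.1901, 0.0838]
eef_rot: [3.141, -0.001, 1.352]
force: [1.0, 3.8, 0.6]
grip_width: 0.0096
grip_force: 45.0
```

Call:
{"method": "send_rows", "body": {"targets": [{"x":0.0005,"y":0.003,"z":-0.005,"spin":0,"claw":4},{"x":0,"y":0,"z":-0.005,"spin":0,"claw":4},{"x":0,"y":0,"z":0,"spin":0,"claw":4}]}}

```text
time_s: 12.9
ee_pos: [0.4707, 0.1904, 0.0823]
eef_rot: [3.141, -0.0, 1.352]
force: [-1.1, 0.8, 10.2]
grip_width: 0.0098
grip_force: 45.0
```

Call:
{"method": "send_rows", "body": {"targets": [{"x":0.001,"y":0.005,"z":-0.003,"spin":0,"claw":4},{"x":-0.001,"y":-0.005,"z":-0.003,"spin":0,"claw":4},{"x":-0.001,"y":-0.005,"z":-0.003,"spin":0,"claw":4},{"x":0.001,"y":0.005,"z":-0.003,"spin":0,"claw":4},{"x":0.001,"y":0.005,"z":-0.003,"spin":0,"claw":4},{"x":-0.001,"y":-0.005,"z":-0.003,"spin":0,"claw":4},{"x":0,"y":0,"z":0,"spin":0,"claw":4}]}}

```text
time_s: 13.6
ee_pos: [0.4702, 0.1904, 0.0777]
eef_rot: [-3.141, -0.0, 1.352]
force: [1.3, 3.3, -2.0]
grip_width: 0.0097
grip_force: 45.0
```

Past the pins. The last mm or so should end with the head seating on the housing.

Call:
{"method": "send_rows", "body": {"targets": [{"x":0,"y":0.001,"z":-0.003,"spin":0,"claw":4},{"x":0,"y":0.001,"z":-0.003,"spin":0,"claw":4},{"x":0,"y":0,"z":0,"spin":0,"claw":4}]}}

```text
time_s: 13.9
ee_pos: [0.4703, 0.1907, 0.0767]
eef_rot: [-3.141, 0.0, 1.352]
force: [0.9, 1.6, -0.5]
grip_width: 0.0096
grip_force: 45.0
```

Call:
{"method": "send_rows", "body": {"targets": [{"x":0,"y":0,"z":-0.003,"spin":0,"claw":4},{"x":0,"y":0,"z":-0.003,"spin":0,"claw":4},{"x":0,"y":0,"z":0,"spin":0,"claw":4}]}}

```text
time_s: 14.2
ee_pos: [0.4705, 0.1908, 0.0763]
eef_rot: [3.141, 0.0, 1.352]
force: [-2.8, -0.0, 10.4]
grip_width: 0.0097
grip_force: 45.0
```

Call:
{"method": "send_rows", "body": {"targets": [{"x":0,"y":0,"z":0.001,"spin":-0.06,"claw":4},{"x":0,"y":0,"z":0.001,"spin":-0.06,"claw":4},{"x":0,"y":0,"z":0,"spin":-0.06,"claw":4},{"x":0,"y":0,"z":0,"spin":-0.06,"claw":4},{"x":0,"y":0,"z":0,"spin":-0.06,"claw":4},{"x":0,"y":0,"z":0,"spin":0,"claw":4}]}}

```text
time_s: 14.8
ee_pos: [0.4707, 0.1907, 0.0764]
eef_rot: [3.141, -0.001, 0.879]
force: [-0.2, 0.3, 5.3]
grip_width: 0.0098
grip_force: 45.0
```

```bash
python3 -c "
from station import *
o=get_obs();print(o['moment'],o['force'],o['qpos'])"
```

```text
[ 0.07551583 -0.21141556  0.02524432] [-0.21889448  0.33702718  5.25635332] [ 3.12996204e-01  3.57127205e-01  1.77144208e+00 -3.68728505e-04
  1.01222074e+00  1.00495923e+00]
```

Call:
{"method": "send_rows", "body": {"targets": [{"x":0,"y":0,"z":0,"spin":-0.06,"claw":4},{"x":0,"y":0,"z":0,"spin":-0.06,"claw":4},{"x":0,"y":0,"z":0,"spin":-0.06,"claw":4},{"x":0,"y":0,"z":0,"spin":-0.06,"claw":4},{"x":0,"y":0,"z":0,"spin":-0.06,"claw":4},{"x":0,"y":0,"z":0,"spin":-0.06,"claw":4},{"x":0,"y":0,"z":0,"spin":0,"claw":4}]}}

```text
time_s: 15.5
ee_pos: [0.4707, 0.1906, 0.0764]
eef_rot: [3.141, -0.001, 0.314]
force: [0.2, 0.2, 5.3]
grip_width: 0.0097
grip_force: 45.0
```

```bash
python3 -c "
from station import *
o=get_obs();print(o['moment'],o['force'],o['qpos'][5])"
```

```text
[-0.07788837 -0.04786635  0.00277589] [0.18759674 0.20349601 5.30474342] 1.5695521409396656
```

Call:
{"method": "send_rows", "body": {"targets": [{"x":0,"y":0,"z":0,"spin":-0.06,"claw":4},{"x":0,"y":0,"z":0,"spin":-0.06,"claw":4},{"x":0,"y":0,"z":0,"spin":-0.06,"claw":4},{"x":0,"y":0,"z":0,"spin":-0.06,"claw":4},{"x":0,"y":0,"z":0,"spin":-0.06,"claw":4},{"x":0,"y":0,"z":0,"spin":-0.04,"claw":4},{"x":0,"y":0,"z":0,"spin":0,"claw":4}]}}

```text
time_s: 16.2
ee_pos: [0.4706, 0.1906, 0.0764]
eef_rot: [3.141, -0.001, -0.218]
force: [-0.7, -1.0, 7.1]
grip_width: 0.0102
grip_force: 45.0
```

Run:
```python
from h import *
o=get_obs();print(o['moment'],o['force'],o['qpos'][5])
t=camera("top"); s=camera("scene")
a=cv2.resize(t[225:300,225:325],(500,375),interpolation=cv2.INTER_CUBIC);
w=camera("wrist"); w=cv2.resize(w[80:380,210:430],(275,375)); cv2.imwrite("pics/turn.png",np.hstack([a,w]))
```

```text
[-0.06737795  0.12194567  0.07100483] [-0.68082365 -1.02979938  7.08551205] 2.1025279939473016
```

View pics/turn.png

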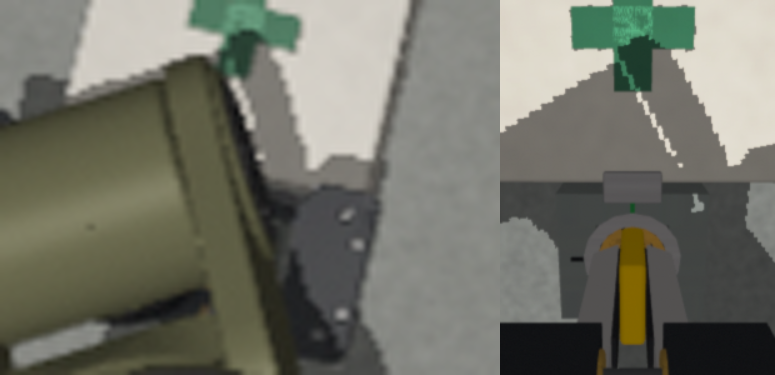

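The wrist crop shows the key turned with the plug, the bolt at (632,186) reaching the lid edge, and the lid shut. I'll turn further, to the stop.

Call:
{"method": "send_rows", "body": {"targets": [{"x":0,"y":0,"z":0,"spin":-0.03,"claw":4},{"x":0,"y":0,"z":0,"spin":-0.03,"claw":4},{"x":0,"y":0,"z":0,"spin":-0.03,"claw":4},{"x":0,"y":0,"z":0,"spin":0,"claw":4}]}}

```text
time_s: 16.75
ee_pos: [0.4706, 0.1906, 0.0764]
eef_rot: [3.141, -0.001, -0.359]
force: [-0.3, -0.5, 7.1]
grip_width: 0.0097
grip_force: 45.0
```

```bash
python3 -c "
from station import *
o=get_obs();print(o['moment'],o['force'],o['qpos'][5])"
```

```text
[-0.20587523  0.12938976  0.06347957] [-0.27120776 -0.507704    7.12087868] 2.2432335058603052
```

Call:
{"method": "send_rows", "body": {"targets": [{"x":0,"y":0,"z":0,"spin":-0.03,"claw":4},{"x":0,"y":0,"z":0,"spin":-0.03,"claw":4},{"x":0,"y":0,"z":0,"spin":0,"claw":4}]}}

```text
time_s: 17.05
ee_pos: [0.4705, 0.1905, 0.0764]
eef_rot: [3.141, -0.001, -0.453]
force: [-0.7, -0.3, 7.3]
grip_width: 0.01
grip_force: 45.0
```

Run:
```python
from h import *
o=get_obs();print(o['moment'],o['force'],o['qpos'][5])
w=camera("wrist"); cv2.imwrite("pics/turn2.png",cv2.resize(w[80:300,230:430],None,fx=3,fy=2.7,interpolation=cv2.INTER_CUBIC))
```

```text
[-0.1645361   0.15696281  0.11736697] [-0.71567835 -0.29952039  7.31381457] 2.3374618332057215
```

View pics/turn2.png

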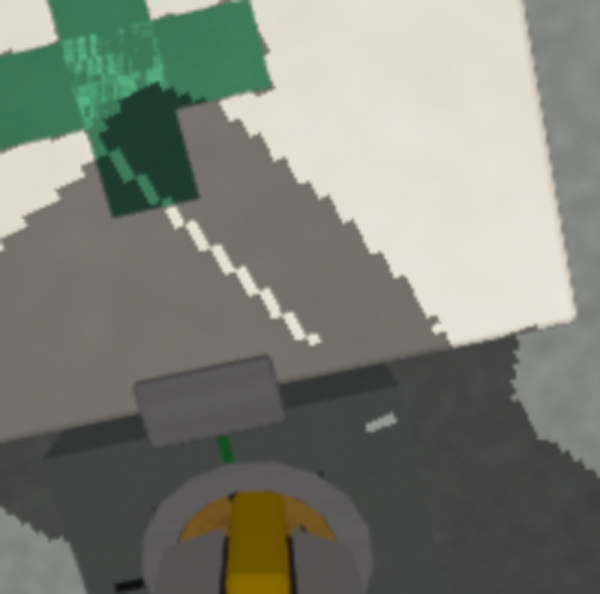

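The bolt now lies over the lid's edge. One more small step to make sure it is hard against the stop.

Call:
{"method": "send_rows", "body": {"targets": [{"x":0,"y":0,"z":0,"spin":-0.03,"claw":4},{"x":0,"y":0,"z":0,"spin":-0.02,"claw":4},{"x":0,"y":0,"z":0,"spin":0,"claw":4},{"x":0,"y":0,"z":0,"spin":0,"claw":4}]}}

```text
time_s: 17.5
ee_pos: [0.4706, 0.1905, 0.0764]
eef_rot: [3.141, -0.001, -0.53]
force: [-0.5, -2.5, 6.3]
grip_width: 0.0097
grip_force: 45.0
```

```bash
python3 -c "
from station import *
o=get_obs();print(o['moment'],o['force'],o['qpos'][5])
o=get_obs();print(o['moment'])"
```

```text
[-0.2381228   0.0436428   0.32814513] [-0.46531044 -2.45167135  6.30864719] 2.4141350657288587
[-0.2381228   0.0436428   0.32814513]
```

```bash
python3 -c "
from station import *
print(hand_in())"
```

```text
the job is handed in; nothing more can be done
None
```

The lid is shut and the yellow key is fully home and turned clockwise to its stop, with the gripper still holding it there; the job was handed in at about 17.5 s and no verdict came back.

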